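# Pack a foam transport box with a bottle, a carton and two nested pots

### The arm

A 6-joint arm with a two-finger parallel gripper is mounted at the origin on the work surface. World frame = base frame: x ahead of the robot, y to its left, z up, the work surface at z = 0. Lengths are in m, angles in rad, forces in N, time in s.
With the tool pointing down it reaches from about 0.425 to 0.95 m from the base axis. Payload 3.5 kg.
Tool frame: the origin (TCP) lies midway between the tips of the shut fingers; the grasp point (between the pads) lies 19 mm behind it; z points along the fingers, y is the line along which they close (so a half turn about z gives the same grasp; the last joint's range is limited). The gripper opens to 85 mm and grips with 20 to 120 N. Pads are 22 mm wide; open, the fingers measure 114 mm over their backs; the gripper's body (76 mm by 85 mm) begins 54 mm behind the grasp point. The pads swing forward as they close: fully open they stand 13 mm farther back than shut.
Start: joints at [-1.418, 0.286, 1.577, -0, 1.279, -0.15], TCP at [0.201, -0.644, 0.231] pointing down, gripper open.
Joint ranges: [-2.77, 2.77], [-0.9, 2.22], [0.21, 2.48], [-1.53, 4.67], [0.24, 2.81], [-2.84, 2.84]. Speed limits (rad/s): [2.79, 2.79, 3.14, 3.14, 3.14, 3.14].

### API

Orientations are given as a unit quaternion [x, y, z, w].
In Python, from plant import ctrl gives the robot as it stands. The module is installed in compiled form; this text tells all that it offers.
- The arm moves only by the shell command python3 -m inch 'ROWS' [FORCE]. ROWS is JSON, a list of rows, each a list of 5 numbers: the closure, from 0 (fully open) to 1 (shut), then the shift along the tool's x, y, z in m, then the turn about the tool's z in degrees. A call has 1 to 5 rows; each row is the pose to reach, as a shift and turn from the pose commanded when the call began, along the tool's axes at that moment; what a row does not reach only later rows make up. A row lasts 1/12 s, in which the tool goes at most 41.7 mm and 7.16 degrees, less where a joint would pass 70% of its speed; a pose out of reach is approached as far as the arm can. A call with a gripper value outside its range is refused whole. The fingers move at their own pace and stop on an object; FORCE is the grip in N (left out, the last holds). Time passes only in rows, so rows that repeat a pose let the fingers close. It gives the time, the measured TCP pose, the force, the opening and the grip force at its end, in the units of the state.
- ctrl.get_state(): the state, without advancing time (a new reading comes with each control period).
- ctrl.read_camera(name): name is "scene" or "side" or "wrist"; returns a dict with "pixels" (400x640x3 uint8, red, green, blue), "depth" (400x640 float32, m along the optical axis (not along the pixel's ray), 0 where there is no reading), "fx", "fy", "cx", "cy" (pixels), "xyz" and "rotation" of the camera in the world; the wrist camera has in their place "mount" (4x4, takes a point from camera to tool coordinates, whose origin is the TCP and whose axes are the flange's). Camera axes: x right, y down, z forward; pixel columns grow to the right and rows downward; lengths in m; the calibration is good to about 2 mm. A picture is of the moment at which its call begins: read the wrist's pose just before it.
- ctrl.sign_off(): hands the job in; it is judged then, once.
Trained networks look in a picture, given as the dict that the camera call returned (one of the last four; its "shot" number tells which), for a name from the list of things; names that differ only in an ending like _2 or _b are one class to them, and where a whole thing is asked for, a point or a joint stands for the part that bears it (a point fixed in the world has none). Each returns a list of dicts, best first, with "score" (0 to 1); they miss things now and then, are a little off and sometimes report something else, mostly with a low value. They report only what shows in the picture. A call takes as long as a camera call.
- ctrl.spot_in(query, picture): "at" ([column, row] in pixels, amid what is visible of it).
- ctrl.tip_of(query, picture): "at" ([column, row] in pixels: a listed point, or the origin of a listed thing).
The state is a dict: "time": time; "qpos": joint angles; "dq": joint speeds; "joint_efforts": joint torques, N m; "eef_pos": TCP position; "tcp_rot": TCP orientation; "contact_force": force on the tool from outside, world axes, zero at the start; "wrist_torque": the same for the moment, N m; "opening": opening from 0.0 (shut) to 1.0 (fully open); "finger_force": force on a finger pad.
Only numpy, scipy, OpenCV 4.12 (cv2) and the standard library are available. Lean on these libraries where they do the work, as an engineer would, in place of code of your own. Each camera call takes 0.05 s, during which the arm holds its last target. There are 200 camera calls.

### The job

Pack the open white foam box for transport: stand the cardboard carton, the taller of the two leaning reagent bottles and the two metal pots in it, with one pot nested fully down inside the other so that everything fits. All must end upright with their bottoms (the lower pot's for the stack) flat on the foam floor, in whatever order along the box you like. Leave the shorter bottle and everything else on the bench where they are.

Things in the scene. Friction and masses are not known exactly. Their poses are not given: they have to be found in the camera images.
- foam_box: Open-topped white foam box, fixed to the bench, outside 116 (its x) x 234 (its y) x 65 mm high, walls 18 mm, floor 15 mm thick. Inside 80 mm (x) x 198 mm (y) x 50 mm deep. Origin: centre of the underside; z up, y along its length. Its position and yaw vary.
- box_in (a point): Centre of the inner floor of the foam box, 15 mm above the bench, axes as the box. Things packed stand on it and rise above the walls. One row fits along the box's y: 44 (carton) + 62 (bottle) + 66 (pot rim) mm leave 26 mm to spare, so the carton's 70 mm side must lie across the box (along its x).
- carton: Loose plain cardboard carton standing upright on the bench, 70 mm (its x) x 44 mm (its y) x 110 mm high, 0.1 to 0.2 kg, paper label on both narrow (44 mm wide) faces. Origin: centre of the underside, z up.
- tall_bottle: Loose amber reagent bottle, the taller of two in the grey rack: 115 mm tall in all, body 62 mm diameter up to 70 mm, cone to a neck of 34 mm diameter at 80 to 87 mm, white cap 40 mm diameter from 87 to 115 mm. About 0.15 to 0.3 kg. Origin: centre of its underside; z along its axis towards the cap. At the start it leans 26 degrees in its pocket, cap towards the robot's side.
- tall_cap (a point): Centre of the top of the tall bottle's cap, 115 mm from its underside, axes as the bottle.
- pot_a: Loose grey metal sample pot, open at the top, upright on the bench: 38 mm diameter at the bottom, widening to 54 mm at 54 mm height, then a shoulder and a straight collar 66 mm diameter from 57 to 90 mm (the rim), wall 3.5 mm, about 0.07 kg. Origin: centre of the underside, z up. Nested, the upper pot's shoulder sits on the lower's rim, the upper rim 33 to 36 mm above the lower rim.
- pot_b: The other metal sample pot, identical to pot_a.
- rack: Grey reagent rack, fixed to the bench: two square pockets 74 mm apart along its y, each 66 mm square and 40 mm deep, leaning 26 degrees, open upwards and towards the rack's -x (the robot). Pull a bottle out along its own axis. Origin: under its middle at bench height; z up. The tall bottle may be in either pocket.
- short_bottle: Bystander: the shorter amber bottle in the other pocket of the rack, 74 mm tall, body 62 mm diameter, same cap and lean. Must stay. Origin: centre of its underside.
- jar: Bystander: clear jar with a white lid, 68 mm diameter, 75 mm high, beyond the box. Origin: underside centre.
- wash_bottle: Bystander: clear plastic bottle, 64 mm diameter, 170 mm high, beyond the box. Origin: underside centre.
- dish: Bystander: shallow white ceramic dish, 90 mm diameter, 25 mm high, left and beyond the pots and carton. Origin: underside centre.
- marker: Bystander: black marker pen, 120 mm long, lying on the bench near the robot. Origin: at its underside, middle.

How it is judged:
By the outcome, as a careful person would: the job done as asked, in the order asked, and still so for the second after the job is handed in, with the robot touching nothing.
It also fails if it takes over 72 s, if anything falls off the work surface, if the arm or the gripper's body presses on something with over 40 N, if the wrist force passes 120 N, or if a joint passes its speed limit or range.

## Working session

There is one attempt and no reset: what is moved stays moved. The work goes in short steps, Python scripts to look and compute and a shell command to move; the robot and the scene stay as the last step left them, time stands still between calls to the robot, and variables do not carry over. Pictures are saved under pics/ and viewed, at most 10 in all, crops included, and the job is handed in when it is done.

```bash
mkdir -p pics; cat > h.py <<'E'
import numpy as np, cv2
from plant import ctrl
from scipy.spatial.transform import Rotation as R
def rot(r):
    r=np.array(r,float)
    return r if r.shape==(3,3) else R.from_quat(r).as_matrix()
def cloud(p,T=None):
    d=p["depth"];v,u=np.mgrid[:400,:640]
    P=np.stack([(u-p["cx"])/p["fx"]*d,(v-p["cy"])/p["fy"]*d,d],-1)
    if T is None: W=P@rot(p["rotation"]).T+np.array(p["xyz"])
    else: W=P@T[:3,:3].T+T[:3,3]
    W[d<=0]=np.nan
    return W
def wristT(s,p):
    T=np.eye(4);T[:3,:3]=rot(s["tcp_rot"]);T[:3,3]=s["eef_pos"]
    return T@np.array(p["mount"])
def save(p,n): cv2.imwrite(f"pics/{n}.png",p["pixels"][:,:,::-1])
E
python3 - <<'E'
from h import *
np.set_printoptions(precision=3,suppress=True)
print(ctrl.get_state())
for c in ["scene","side"]:
    p=ctrl.read_camera(c);W=cloud(p);save(p,c);print(c,p["xyz"],p["rotation"])
    np.save(c,W);np.save(c+"px",p["pixels"])
    for n in ["foam_box","carton","tall_bottle","tall_cap","pot_a","rack","short_bottle","jar","wash_bottle","dish","marker"]:
        for f in (ctrl.spot_in,):
            for r in f(n,p)[:3]:
                u,v=np.round(r["at"]).astype(int);print(n,round(r["score"],2),(u,v),W[min(v,399),min(u,639)])
E
```

```text
{'time': 0.0, 'qpos': array([-1.418,  0.287,  1.578, -0.   ,  1.279, -0.15 ]), 'dq': array([ 0.   ,  0.002, -0.001,  0.003,  0.001,  0.001]), 'joint_efforts': array([  0.001, -40.597, -29.263,  -0.   ,   0.006,  -0.   ]), 'eef_pos': array([ 0.201, -0.644,  0.23 ]), 'tcp_rot': array([ 0.989,  0.151, -0.   , -0.001]), 'contact_force': array([0.12 , 0.413, 0.102]), 'wrist_torque': array([-0.039,  0.045,  0.024]), 'finger_force': 0.0, 'opening': 0.9997957584685467}
scene [ 1.567 -0.023  1.002] [ 0.666  0.626 -0.286 -0.288]
foam_box 0.81 (np.int64(322), np.int64(213)) [0.526 0.015 0.015]
foam_box 0.23 (np.int64(179), np.int64(210)) [ 0.584 -0.366  0.107]
carton 0.69 (np.int64(455), np.int64(193)) [0.532 0.391 0.072]
tall_bottle 0.71 (np.int64(181), np.int64(210)) [ 0.588 -0.36   0.11 ]
tall_cap 0.77 (np.int64(177), np.int64(211)) [ 0.589 -0.37   0.109]
pot_a 0.85 (np.int64(384), np.int64(182)) [0.48  0.197 0.082]
pot_a 0.69 (np.int64(392), np.int64(219)) [0.598 0.204 0.047]
rack 0.94 (np.int64(189), np.int64(237)) [ 0.638 -0.342  0.058]
short_bottle 0.66 (np.int64(205), np.int64(222)) [ 0
[... 732 characters left out ...]
 (np.int64(386), np.int64(118)) [ 0.555 -0.345  0.117]
pot_a 0.95 (np.int64(326), np.int64(280)) [0.458 0.184 0.032]
pot_a 0.65 (np.int64(267), np.int64(250)) [0.627 0.18  0.033]
rack 0.76 (np.int64(357), np.int64(142)) [ 0.609 -0.271  0.058]
short_bottle 0.64 (np.int64(366), np.int64(133)) [ 0.587 -0.281  0.094]
jar 0.75 (np.int64(253), np.int64(183)) [0.774 0.027 0.061]
jar 0.22 (np.int64(368), np.int64(258)) [0.404 0.067 0.017]
wash_bottle 0.86 (np.int64(284), np.int64(144)) [ 0.765 -0.119  0.096]
wash_bottle 0.72 (np.int64(387), np.int64(118)) [ 0.553 -0.348  0.116]
dish 0.69 (np.int64(184), np.int64(308)) [0.713 0.399 0.004]
marker 0.74 (np.int64(368), np.int64(258)) [0.404 0.067 0.017]
```

View pics/scene.png

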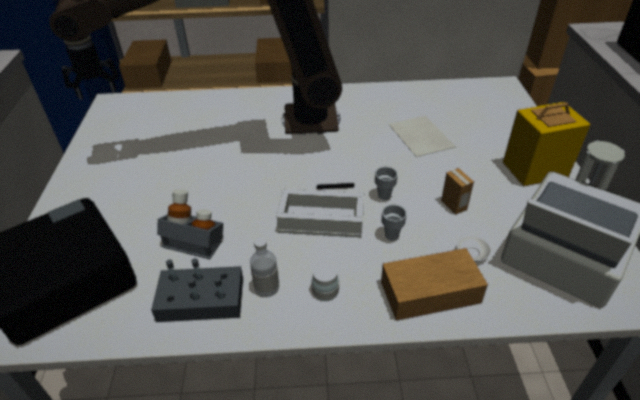

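```bash
cat > fit.py <<'E'
from h import *
np.set_printoptions(precision=4,suppress=True)
def sel(W,c,r,z0,z1):
    P=W.reshape(-1,3);m=(np.hypot(P[:,0]-c[0],P[:,1]-c[1])<r)&(P[:,2]>z0)&(P[:,2]<z1);return P[m]
def rect(P):
    c,s,a=cv2.minAreaRect((P[:,:2]*1000).astype(np.float32));return np.round(c,1),np.round(s,1),round(a,2)
def circ(P,rad=None):
    from scipy.optimize import least_squares
    f=lambda x:np.hypot(P[:,0]-x[0],P[:,1]-x[1])-(rad or x[2])
    r=least_squares(f,[*P[:,:2].mean(0),rad or .03],loss="soft_l1",f_scale=.001);return r.x
E
python3 - <<'E'
from fit import *
W={c:np.load(c+".npy") for c in("scene","side")}
A=np.concatenate([W[c].reshape(-1,3) for c in W])
for n,w in [*W.items(),("both",A)]:
    print(n)
    P=sel(w,(.53,.405),.09,.102,.118);print("carton",rect(P),np.median(P[:,2]),len(P))
    P=sel(w,(.53,.01),.15,.060,.070);print("box",rect(P),len(P))
    for c in [(.475,.19),(.615,.19)]:
        P=sel(w,c,.07,.084,.096);print("pot",circ(P),circ(P,.031),rect(P),len(P))
    P=sel(w,(.57,-.36),.06,.06,.2);print("cap",P.max(0),P.min(0),len(P))
E
```

```text
scene
carton (array([506.5, 404. ]), array([74.1, 48.3]), 23.55) 0.10930118189241622 307
box (array([546.2,  11.4]), array([234.1, 123.1]), 81.35) 1124
pot [0.4527 0.2064 0.0308] [0.4526 0.2063 0.031 ] (array([451.9, 205.9]), array([68.3, 64.2]), 31.03) 111
pot [0.6187 0.2026 0.0309] [0.6187 0.2026 0.031 ] (array([619.2, 202.2]), array([63.6, 67.1]), 79.27) 129
cap [ 0.6298 -0.3018  0.1466] [ 0.527  -0.4182  0.0606] 967
side
carton (array([506. , 402.9]), array([70.6, 46.5]), 23.72) 0.11042663676899189 753
box (array([544.1,  10.4]), array([237.1, 119.2]), 81.39) 1423
pot [0.4501 0.2058 0.031 ] [0.4501 0.2058 0.031 ] (array([450. , 205.4]), array([65., 65.]), 30.47) 194
pot [0.6156 0.2022 0.0309] [0.6156 0.2022 0.031 ] (array([614.9, 201.9]), array([63.6, 66.9]), 34.69) 170
cap [ 0.6299 -0.3004  0.1492] [ 0.5277 -0.4119  0.06  ] 664
both
carton (array([506.5, 404. ]), array([74.1, 48.4]), 23.6) 0.11012226416000453 1060
box (array([545.9,  10.1]), array([237.1, 123.1]), 81.39) 2547
pot [0.4509 0.206  0.0311] [0.451 0.206 0.031] (array([451.5, 206.2]), array([68.4, 65. ]), 29.54) 305
pot [0.617  0.2024 0.0309] [0.617  0.2024 0.031 ] (array([616.4, 202.5]), array([66.2, 69.3]), 57.72) 299
cap [ 0.6299 -0.3004  0.1492] [ 0.527  -0.4182  0.06  ] 1631
```

The picture shows the rack with the tall bottle (180,205) and the short one (205,220), the box (322,213), pots at (385,183) and (393,222), and the carton at (457,190). All of them match the network hits. Next I'll measure the rack yaw and the bottle axis.

```bash
python3 - <<'E'
from fit import *
from scipy.optimize import least_squares
Wl=[np.load(c+".npy") for c in("scene","side")];X=[np.load(c+"px.npy") for c in("scene","side")]
caps=[];am=[]
for n,W,x in zip(("scene","side"),Wl,X):
    P=W.reshape(-1,3);hsv=cv2.cvtColor(x,cv2.COLOR_RGB2HSV).reshape(-1,3)
    m=(np.hypot(P[:,0]-.6,P[:,1]+.34)<.12)
    g=m&(hsv[:,1]<70)&(hsv[:,2]<150)&(P[:,2]>.015)&(P[:,2]<.1)
    print(n,"rack",rect(P[g]),g.sum(),P[g].max(0))
    w=m&(hsv[:,1]<80)&(hsv[:,2]>150)&(P[:,2]>.075)&(P[:,1]<-.325)&(P[:,0]<.6)
    print("cap",w.sum(),P[w].min(0),P[w].max(0),P[w].mean(0)); caps.append(P[w])
    a=m&(hsv[:,1]>130)&(P[:,2]>.04);print("amber",a.sum(),P[a].mean(0));am.append(P[a])
    s=m&(hsv[:,1]<80)&(hsv[:,2]>150)&(P[:,2]>.06)&(P[:,1]>-.325)
    print("short cap",s.sum(),P[s].min(0),P[s].max(0),P[s].mean(0))
def f(q,P):
    c=np.array([q[0],q[1],q[2]]);y=q[3];a=np.array([-np.sin(.4538)*np.cos(y),-np.sin(.4538)*np.sin(y),np.cos(.4538)])
    d=P-c;t=d@a;r=np.linalg.norm(d-np.outer(t,a),axis=1)
    # capped cylinder sdf, top at t=0, r=.02
    e=np.stack([r-.02,t],1);return np.where((e<0).all(1),e.max(1),np.linalg.norm(np.maximum(e,0),axis=1))
for n,P in [("scene",caps[0]),("side",caps[1]),("both",np.concatenate(caps))]:
  for y in (-.3,0,.3):
    r=least_squares(lambda q:f([*q,y],P),[.555,-.36,.14],loss="soft_l1",f_scale=.002);print(n,y,r.x,r.cost)
E
```

```text
scene rack (array([ 602.1, -344.8]), array([162.2,  93.1]), 71.37) 1511 [ 0.6691 -0.2579  0.0997]
cap 34 [ 0.527  -0.382   0.1276] [ 0.5554 -0.3486  0.1462] [ 0.5413 -0.3652  0.1371]
amber 408 [ 0.5952 -0.3436  0.0968]
short cap 42 [ 0.5723 -0.3186  0.0919] [ 0.607  -0.2868  0.1098] [ 0.5878 -0.3019  0.1014]
side rack (array([ 596.7, -344.7]), array([162.9,  88.3]), 67.67) 759 [ 0.6663 -0.2566  0.0997]
cap 115 [ 0.5277 -0.4212  0.0773] [ 0.5994 -0.3449  0.1467] [ 0.5469 -0.3653  0.1363]
amber 340 [ 0.5791 -0.3271  0.0865]
short cap 132 [ 0.5707 -0.3217  0.0669] [ 0.6611 -0.2798  0.1105] [ 0.5954 -0.3015  0.0996]
scene -0.3 [ 0.5437 -0.3621  0.1379] 7.913171400739234e-06
scene 0 [ 0.5417 -0.3666  0.1377] 2.494603311296035e-05
scene 0.3 [ 0.5368 -0.3734  0.1353] 4.6233008012100284e-05
side -0.3 [ 0.5483 -0.3662  0.141 ] 0.0003722122858981356
side 0 [ 0.5479 -0.3677  0.1408] 0.0004291617527833052
side 0.3 [ 0.5476 -0.3698  0.1408] 0.0005353078562285836
both -0.3 [ 0.5472 -0.3651  0.1401] 0.00039793886600971053
both 0 [ 0.5472 -0.3674  0.1405] 0.0004699470923779645
both 0.3 [ 0.5461 -0.3693  0.1398] 0.0005990754279828839
```

```bash
cat > to.py <<'E'
import sys
from h import *
# usage: to.py x y z yawx(deg): shift in tool axes and turn from the current pose
x,y,z,yaw=map(float,sys.argv[1:5]);s=ctrl.get_state();M=rot(s["tcp_rot"])
cur=np.degrees(np.arctan2(M[1,0],M[0,0]));t=(cur-yaw+180)%360-180
print("t %.2f"%s["time"],"pos",np.round(s["eef_pos"],4),"yaw %.1f"%cur,"op %.3f"%s["opening"],"ff %.1f"%s["finger_force"],"F",np.round(s["contact_force"],1),"shift",np.round(M.T@(np.array([x,y,z])-s["eef_pos"]),4),"turn %.1f"%t)
E
python3 to.py .551 -.3665 .231 -20
```

```text
t 1.20 pos [ 0.2013 -0.6443  0.2314] yaw 17.3 op 0.998 ff 0.0 F [-0.3 -0.4 -0.3] shift [ 4.166e-01 -1.609e-01  4.000e-04] turn 37.3
```

```bash
python3 -m inch '[[0.35,0.03,-0.012,0,6],[0.35,0.07,-0.028,0,13],[0.35,0.11,-0.042,0,20],[0.35,0.15,-0.058,0,27],[0.35,0.18,-0.07,0,34]]' && python3 to.py .551 -.3665 .231 -20
```

```text
time: 1.62
eef_pos: [0.3539, -0.5221, 0.2315]
tcp_rot: [0.989, -0.148, 0.0, -0.0]
contact_force: [0.4, -0.1, 0.3]
opening: 0.647
finger_force: 0.0
t 1.62 pos [ 0.3539 -0.5221  0.2315] yaw -17.0 op 0.647 ff 0.0 F [ 0.4 -0.1  0.3] shift [ 0.1431 -0.2065  0.0006] turn 3.0
```

```bash
python3 -m inch '[[0.35,0.023,-0.033,0,1],[0.35,0.046,-0.066,0,2],[0.35,0.069,-0.1,0,3],[0.35,0.092,-0.133,0,3],[0.35,0.115,-0.166,0,3]]' && python3 to.py .551 -.3665 .231 -20 && python3 - <<'E'
from h import *
s=ctrl.get_state();p=ctrl.read_camera("wrist");save(p,"w1");T=wristT(s,p)
W=cloud(p,T);np.save("w1",W)
for n in("tall_cap","tall_bottle","short_bottle"):
    for r in ctrl.spot_in(n,p)[:2]:
        u,v=np.round(r["at"]).astype(int);print(n,r["score"],u,v,W[v,u])
E
```

```text
time: 2.03
eef_pos: [0.5114, -0.3962, 0.2316]
tcp_rot: [0.985, -0.171, 0.0, 0.0]
contact_force: [0.4, -0.6, 1.1]
opening: 0.652
finger_force: 0.0
t 2.03 pos [ 0.5114 -0.3962  0.2316] yaw -19.7 op 0.652 ff 0.0 F [ 0.4 -0.6  1.1] shift [ 0.0273 -0.0413  0.0006] turn 0.3
tall_cap 0.74 283 144 [ 0.56912866 -0.37963319  0.11517169]
tall_bottle 0.66 281 146 [ 0.56833002 -0.3783687   0.12144238]
tall_bottle 0.35 211 136 [ 0.5974796  -0.31862099  0.10296502]
short_bottle 0.81 211 136 [ 0.5974796  -0.31862099  0.10296502]
```

View pics/w1.png

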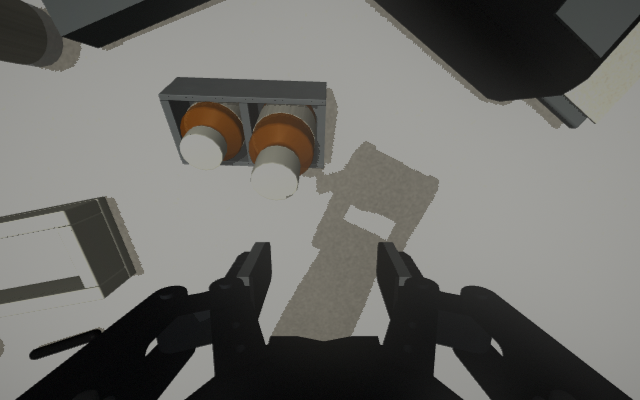

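The wrist view shows the tall bottle's cap top at about (273,180). The rack is nearly square with the tool, and the short bottle's cap is at (202,148). I'll refit the cap from this cloud.

```bash
python3 - <<'E'
from fit import *
W=np.load("w1.npy");t=W[165:195,252:296].reshape(-1,3);t=t[t[:,2]>.12]
c=t.mean(0);u,s,v=np.linalg.svd(t-c);n=v[2]*np.sign(v[2,2]);print(c,n,np.degrees(np.arccos(n[2])),np.degrees(np.arctan2(-n[1],-n[0])),len(t),s)
import cv2
e=(t-c)@v[:2].T
k,r=cv2.minEnclosingCircle(e.astype(np.float32));print("top",c+np.array(k)@v[:2],r)
E
python3 to.py .551 -.3665 .231 -20
```

```text
[ 0.5457 -0.3656  0.139 ] [-0.3885  0.1376  0.9111] 24.34107039898941 -19.50873566681222 1268 [0.3646 0.3022 0.0465]
top [ 0.5432 -0.3645  0.1377] 0.020144348964095116
t 2.23 pos [ 0.5107 -0.3969  0.2313] yaw -19.5 op 0.646 ff 0.0 F [-0.4 -0.7  0.8] shift [ 0.0279 -0.0421  0.0002] turn 0.5
```

```bash
python3 -m inch '[[0.35,0.014,-0.021,0,0],[0.35,0.027,-0.042,0,0],[0.35,0.027,-0.042,0.035,0],[0.35,0.027,-0.042,0.07,0],[0.35,0.027,-0.042,0.07,0]]' && python3 to.py .55 -.3665 .102 -20
```

```text
time: 2.65
eef_pos: [0.545, -0.3652, 0.1529]
tcp_rot: [0.985, -0.171, -0.006, -0.004]
contact_force: [-0.8, -0.1, -2.7]
opening: 0.65
finger_force: 0.0
t 2.65 pos [ 0.545  -0.3652  0.1529] yaw -19.7 op 0.650 ff 0.0 F [-0.8 -0.1 -2.7] shift [ 0.0058 -0.0002  0.0508] turn 0.3
```

```bash
python3 -m inch '[[0.35,0.004,0,0.02,0],[0.35,0.004,0,0.04,0],[0.35,0.004,0,0.05,0],[0.35,0.004,0,0.058,0],[0.35,0.004,0,0.058,0]]' && python3 to.py .55 -.3665 .102 -20
```

```text
time: 3.07
eef_pos: [0.5521, -0.3688, 0.1022]
tcp_rot: [0.985, -0.171, -0.001, -0.001]
contact_force: [0.8, -0.2, 0.3]
opening: 0.648
finger_force: 0.0
t 3.07 pos [ 0.5521 -0.3688  0.1022] yaw -19.7 op 0.648 ff 0.0 F [ 0.8 -0.2  0.3] shift [-0.0027 -0.0015  0.0002] turn 0.3
```

```bash
python3 -m inch '[[0.7,0,-0.001,0,0],[0.9,0,-0.001,0,0],[0.9,0,-0.001,0,0],[0.9,0,-0.001,0,0],[0.9,0,-0.001,0,0]]' 35 && python3 -m inch '[[0.9,-0.005,0,-0.01,0],[0.9,-0.01,0,-0.02,0],[0.9,-0.015,0,-0.03,0],[0.9,-0.02,0,-0.04,0],[0.9,-0.02,0,-0.04,0]]' && python3 -m inch '[[0.9,-0.006,0,-0.013,0],[0.9,-0.012,0,-0.025,0],[0.9,-0.018,0,-0.038,0],[0.9,-0.024,0,-0.05,0],[0.9,-0.024,0,-0.05,0]]' && python3 - <<'E'
from h import *
s=ctrl.get_state();p=ctrl.read_camera("wrist");save(p,"w2")
p2=ctrl.read_camera("side");cv2.imwrite("pics/s2.png",np.hstack([cv2.resize(p["pixels"],(400,250)),cv2.resize(p2["pixels"][50:250,250:500],(400,250))])[:,:,::-1])
E
```

```text
time: 3.48
eef_pos: [0.554, -0.3681, 0.1048]
tcp_rot: [0.985, -0.171, 0.001, 0.001]
contact_force: [-2.0, 0.5, 3.4]
opening: 0.455
finger_force: 35.9
time: 3.9
eef_pos: [0.5345, -0.3611, 0.1466]
tcp_rot: [0.985, -0.171, 0.001, 0.001]
contact_force: [0.7, -0.6, -1.5]
opening: 0.458
finger_force: 36.0
time: 4.32
eef_pos: [0.5124, -0.3535, 0.1971]
tcp_rot: [0.985, -0.171, 0.002, 0.001]
contact_force: [0.8, -1.0, -1.5]
opening: 0.458
finger_force: 35.9
```

View pics/s2.png

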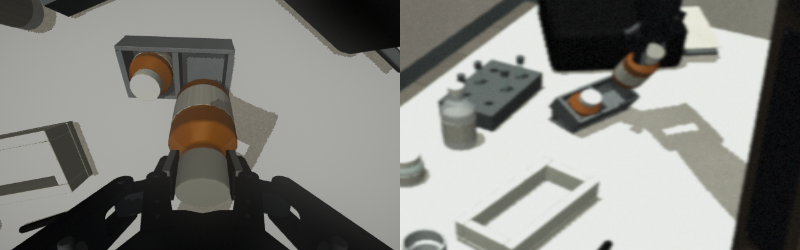

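The bottle has come out of the pocket and is still leaning in the grip, with its base away from the robot. I'll set its edge on the open bench and swing it upright.

```bash
python3 to.py .44 -.25 .16 -20
```

```text
t 4.42 pos [ 0.5122 -0.353   0.1942] yaw -19.7 op 0.456 ff 36.0 F [ 0.2  0.1 -1.7] shift [-0.1027 -0.0727  0.034 ] turn 0.3
```

```bash
python3 -m inch '[[0.9,-0.03,0,0,0],[0.9,-0.055,-0.02,0,0],[0.9,-0.08,-0.045,0.01,0],[0.9,-0.103,-0.073,0.034,0],[0.9,-0.103,-0.073,0.034,0]]' && python3 -m inch '[[0.9,0,0,0.025,0],[0.9,0,0,0.05,0],[0.9,0,0,0.06,0],[0.9,0,0,0.068,0],[0.9,0,0,0.068,0]]' 25 && python3 to.py .44 -.25 .08 -20
```

```text
time: 4.83
eef_pos: [0.4326, -0.2404, 0.1504]
tcp_rot: [0.985, -0.17, -0.009, -0.006]
contact_force: [-1.7, 1.6, -5.1]
opening: 0.457
finger_force: 36.1
time: 5.25
eef_pos: [0.4388, -0.2487, 0.0893]
tcp_rot: [0.985, -0.171, -0.002, -0.001]
contact_force: [-0.2, 0.4, -3.1]
opening: 0.458
finger_force: 36.0
t 5.25 pos [ 0.4388 -0.2487  0.0893] yaw -19.7 op 0.458 ff 36.0 F [-0.2  0.4 -3.1] shift [0.0016 0.0009 0.0093] turn 0.3
```

```bash
python3 -m inch '[[0.9,0,0,0.003,0],[0.9,0,0,0.006,0],[0.9,0,0,0.009,0],[0.9,0,0,0.011,0],[0.9,0,0,0.011,0]]' 20 && python3 to.py .44 -.25 .08 -20
```

```text
time: 5.67
eef_pos: [0.4411, -0.2506, 0.083]
tcp_rot: [0.985, -0.171, 0.001, 0.001]
contact_force: [-0.6, 2.0, 6.5]
opening: 0.456
finger_force: 37.0
t 5.67 pos [ 0.4411 -0.2506  0.083 ] yaw -19.7 op 0.456 ff 37.0 F [-0.6  2.   6.5] shift [-0.0012 -0.0002  0.003 ] turn 0.3
```

```bash
python3 -m inch '[[0.9,0.008,0,-0.001,0],[0.9,0.016,0,-0.001,0],[0.9,0.024,0,-0.001,0],[0.9,0.032,0,0,0],[0.9,0.038,0,0.001,0]]' 20 && python3 -m inch '[[0.9,0.004,0,0.001,0],[0.9,0.008,0,0.001,0],[0.9,0.008,0,0.001,0],[0.6,0.008,0,0.001,0],[0.4,0.008,0,0.001,0]]' && python3 - <<'E'
from h import *
s=ctrl.get_state();p=ctrl.read_camera("wrist")
p2=ctrl.read_camera("side");cv2.imwrite("pics/s3.png",np.hstack([cv2.resize(p["pixels"],(400,250)),cv2.resize(p2["pixels"][50:250,250:500],(400,250))])[:,:,::-1])
print(s["eef_pos"],s["opening"],s["contact_force"])
E
```

```text
time: 6.08
eef_pos: [0.4766, -0.2633, 0.0814]
tcp_rot: [0.985, -0.17, 0.0, 0.001]
contact_force: [-3.9, 0.7, 6.1]
opening: 0.459
finger_force: 40.4
time: 6.5
eef_pos: [0.4839, -0.2654, 0.079]
tcp_rot: [0.985, -0.171, 0.001, 0.0]
contact_force: [0.6, -0.5, -0.6]
opening: 0.581
finger_force: 0.0
[ 0.48390404 -0.2654148   0.07895389] 0.5812595930248637 [ 0.58397606 -0.5452653  -0.60699608]
```

View pics/s3.png

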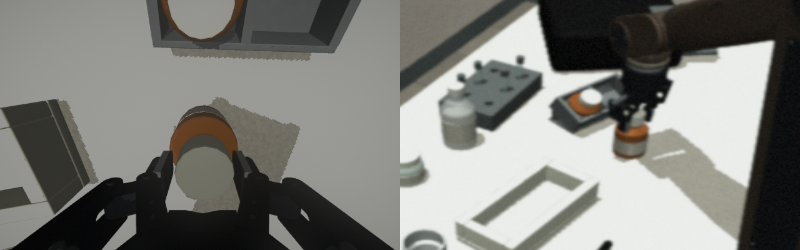

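The bottle stands upright between the open fingers. I'll measure the cap's centre from the wrist cloud, then regrip without turning.

```bash
python3 - <<'E'
from fit import *
s=ctrl.get_state();p=ctrl.read_camera("wrist");W=cloud(p,wristT(s,p))
P=sel(W,(.485,-.265),.05,.10,.125)
u=W[225:318,275:385].reshape(-1,3);u=u[(u[:,2]>.105)&(u[:,2]<.125)]
k,r=cv2.minEnclosingCircle((u[:,:2]*1000).astype(np.float32));print("cap",k,r,np.percentile(u[:,2],[5,50,95]),len(u),s["eef_pos"])
c=u.mean(0);n=np.linalg.svd(u-c)[2][2];print(n)
E
python3 to.py .545 .0109 .2 -8.6
```

```text
cap (482.20977783203125, -269.5340576171875) 24.58147430419922 [0.1082 0.116  0.1171] 6428 [ 0.4833 -0.2649  0.0782]
[ 0.0697 -0.0663  0.9954]
t 6.65 pos [ 0.4832 -0.2648  0.0781] yaw -19.7 op 0.602 ff 0.0 F [-0.5  1.   0.5] shift [-0.0345 -0.2804 -0.1219] turn -11.1
```

```bash
python3 -m inch '[[0.7,0,0,0,0],[0.9,0,0,0,0],[0.9,0,0,0,0],[0.9,0,0,-0.04,0],[0.9,0,0,-0.08,0]]' 35 && python3 to.py .5356 -.0514 .16 -19.7
```

```text
time: 7.07
eef_pos: [0.4805, -0.2627, 0.1547]
tcp_rot: [0.985, -0.171, -0.004, -0.003]
contact_force: [1.1, -0.5, -0.7]
opening: 0.461
finger_force: 36.1
t 7.07 pos [ 0.4805 -0.2627  0.1547] yaw -19.7 op 0.461 ff 36.1 F [ 1.1 -0.5 -0.7] shift [-0.0192 -0.2176 -0.0043] turn 0.0
```

```bash
python3 -m inch '[[0.9,-0.003,-0.04,-0.003,0],[0.9,-0.007,-0.08,-0.003,0],[0.9,-0.011,-0.12,-0.003,0],[0.9,-0.014,-0.16,-0.003,0],[0.9,-0.017,-0.195,-0.003,0]]' && python3 -m inch '[[0.9,0,-0.01,0,0],[0.9,0,-0.02,0,0],[0.9,0,-0.02,0,0],[0.9,0,-0.02,0,0]]' && python3 - <<'E'
from fit import *
s=ctrl.get_state();p=ctrl.read_camera("wrist");p2=ctrl.read_camera("scene");p3=ctrl.read_camera("side")
for q in(p2,p3):
    W=cloud(q);P=sel(W,(.5356,-.0514),.036,.09,.16);a=P[P[:,2]<.14]
    for lo,hi in((.085,.1),(.1,.115),(.115,.13),(.13,.145)):
        P=sel(W,(.5356,-.0514),.05,lo,hi)
        if len(P)>20: print(lo,len(P),circ(P,.031),P[:,:2].min(0),P[:,:2].max(0))
W=cloud(p,wristT(s,p));P=sel(W,(.54,.02),.16,.058,.072);print("boxw",rect(P),len(P))
cv2.imwrite("pics/s4.png",np.hstack([cv2.resize(p["pixels"],(400,250)),cv2.resize(p3["pixels"][100:300,200:450],(400,250))])[:,:,::-1])
E
python3 to.py .5356 -.0514 .16 -19.7
```

```text
time: 7.48
eef_pos: [0.5322, -0.0731, 0.1607]
tcp_rot: [0.985, -0.171, -0.001, -0.0]
contact_force: [0.5, 0.7, -1.5]
opening: 0.457
finger_force: 36.4
time: 7.82
eef_pos: [0.5392, -0.0572, 0.1609]
tcp_rot: [0.985, -0.171, -0.0, 0.0]
contact_force: [-0.5, -0.1, -1.4]
opening: 0.457
finger_force: 36.5
0.085 81 [ 0.5433 -0.0587  0.031 ] [ 0.545  -0.0897] [ 0.5774 -0.0288]
0.1 91 [ 0.5439 -0.0586  0.031 ] [ 0.5486 -0.0886] [ 0.5788 -0.0282]
0.115 98 [ 0.5439 -0.0585  0.031 ] [ 0.5435 -0.09  ] [ 0.5786 -0.0275]
0.13 109 [ 0.5433 -0.0586  0.031 ] [ 0.5465 -0.0892] [ 0.5793 -0.0274]
0.085 86 [ 0.5443 -0.0615  0.031 ] [ 0.5131 -0.0704] [ 0.5685 -0.0277]
0.1 96 [ 0.5439 -0.0612  0.031 ] [ 0.5116 -0.0667] [ 0.5679 -0.0275]
0.115 98 [ 0.5436 -0.0611  0.031 ] [ 0.5116 -0.0644] [ 0.5684 -0.0272]
0.13 111 [ 0.5441 -0.0611  0.031 ] [ 0.5113 -0.074 ] [ 0.5704 -0.0271]
boxw (array([543.6,  10.5]), array([234.4, 116. ]), 81.76) 11055
t 7.97 pos [ 0.5392 -0.0581  0.1612] yaw -19.8 op 0.456 ff 36.5 F [-0.8 -0.4 -1.8] shift [-0.0056 -0.0051  0.0012] turn -0.1
```

View pics/s4.png

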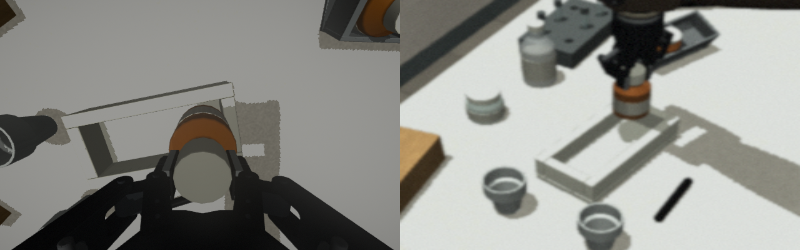

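The bottle hangs upright above the box's near-right end. Its body centre is at (0.5435, -0.0595), so I'll shift it and lower it.

```bash
python3 -m inch '[[0.9,-0.0105,-0.0045,0,0],[0.9,-0.0105,-0.0045,0,0],[0.9,-0.0105,-0.0045,0.02,0],[0.9,-0.0105,-0.0045,0.04,0],[0.9,-0.0105,-0.0045,0.04,0]]' && python3 -m inch '[[0.9,0,0,0.01,0],[0.9,0,0,0.018,0],[0.9,0,0,0.024,0],[0.9,0,0,0.027,0],[0.9,0,0,0.027,0]]' && python3 to.py .53 -.05 .094 -19.7
```

```text
time: 8.38
eef_pos: [0.5277, -0.0483, 0.1174]
tcp_rot: [0.985, -0.171, -0.004, -0.0]
contact_force: [-2.0, 0.1, -2.4]
opening: 0.461
finger_force: 36.5
time: 8.8
eef_pos: [0.5307, -0.0489, 0.0937]
tcp_rot: [0.985, -0.171, -0.001, -0.0]
contact_force: [-0.1, -0.6, -2.2]
opening: 0.453
finger_force: 36.5
t 8.80 pos [ 0.5307 -0.0489  0.0937] yaw -19.7 op 0.453 ff 36.5 F [-0.1 -0.6 -2.2] shift [-0.0002  0.0013 -0.0003] turn 0.0
```

```bash
python3 -m inch '[[0.9,0,0,0.001,0],[0.9,0,0,0.0025,0],[0.9,0,0,0.0025,0]]' && python3 -m inch '[[0.6,0,0,0,0],[0.2,0,0,0,0],[0.2,0,0,0,0],[0.2,0,0,0,0],[0.2,0,0,0,0]]' && python3 -m inch '[[0.2,0,0,-0.02,0],[0.2,0,0,-0.05,0],[0.1,0,0,-0.09,0],[0,0,0,-0.13,0],[0,0,0,-0.13,0]]' && python3 to.py .506 .4035 .25 23.6
```

```text
time: 9.05
eef_pos: [0.5319, -0.0492, 0.0931]
tcp_rot: [0.985, -0.171, 0.001, 0.0]
contact_force: [-0.8, -1.1, 2.4]
opening: 0.458
finger_force: 36.8
time: 9.47
eef_pos: [0.5309, -0.0489, 0.0917]
tcp_rot: [0.985, -0.171, -0.0, -0.0]
contact_force: [0.1, -0.3, -0.3]
opening: 0.798
finger_force: 0.0
time: 9.88
eef_pos: [0.5356, -0.0501, 0.2317]
tcp_rot: [0.985, -0.171, 0.008, 0.001]
contact_force: [0.9, -0.8, 1.6]
opening: 1.003
finger_force: 0.0
t 9.88 pos [ 0.5356 -0.0501  0.2317] yaw -19.6 op 1.003 ff 0.0 F [ 0.9 -0.8  1.6] shift [-0.18   -0.4173 -0.0208] turn -43.2
```

```bash
python3 -m inch '[[0,-0.014,-0.033,0,-7],[0,-0.028,-0.066,0,-14],[0,-0.042,-0.1,0,-21],[0,-0.056,-0.132,0,-28],[0,-0.07,-0.165,0,-35]]' && python3 to.py .506 .4035 .25 113.6
```

```text
time: 10.3
eef_pos: [0.5202, 0.1315, 0.2217]
tcp_rot: [0.991, 0.136, 0.0, 0.0]
contact_force: [0.2, 0.1, 0.0]
opening: 1.0
finger_force: 0.0
t 10.30 pos [0.5202 0.1315 0.2217] yaw 15.7 op 1.000 ff 0.0 F [0.2 0.1 0. ] shift [ 0.0598 -0.2657 -0.0283] turn -97.9
```

```bash
python3 -m inch '[[0,0,0,0,-7],[0,0,0,0,-14],[0,0,0,0,-21],[0,0,0,0,-28],[0,0,0,0,-35]]' && python3 -m inch '[[0,0,0,0,-7],[0,0,0,0,-14],[0,0,0,0,-21],[0,0,0,0,-28],[0,0,0,0,-28]]' && python3 to.py .506 .4035 .25 113.6
```

```text
time: 10.72
eef_pos: [0.5204, 0.1302, 0.2214]
tcp_rot: [0.904, 0.428, -0.0, -0.0]
contact_force: [-0.0, 0.1, 0.3]
opening: 1.0
finger_force: 0.0
time: 11.13
eef_pos: [0.5205, 0.13, 0.2214]
tcp_rot: [0.775, 0.632, -0.0, -0.0]
contact_force: [0.8, 0.7, 0.1]
opening: 1.004
finger_force: 0.0
t 11.13 pos [0.5205 0.13   0.2214] yaw 78.5 op 1.004 ff 0.0 F [0.8 0.7 0.1] shift [ 0.2651 -0.0689 -0.0286] turn -35.1
```

```bash
python3 -m inch '[[0,0.038,-0.01,0,-7],[0,0.076,-0.02,0,-14],[0,0.114,-0.03,0,-21],[0,0.152,-0.04,0,-28],[0,0.19,-0.05,0,-35]]' && python3 - <<'E'
from fit import *
s=ctrl.get_state();p=ctrl.read_camera("wrist");W=cloud(p,wristT(s,p));P=sel(W,(.506,.4035),.09,.102,.118);print("carton",rect(P),np.median(P[:,2]),len(P))
save(p,"w5")
E
python3 to.py .506 .4035 .15 113.6
```

```text
time: 11.55
eef_pos: [0.5096, 0.3279, 0.2217]
tcp_rot: [0.548, 0.836, 0.0, 0.0]
contact_force: [0.0, -0.4, 0.4]
opening: 0.994
finger_force: 0.0
carton (array([505.2, 403. ]), array([70.3, 43.8]), 23.61) 0.1104278936213619 4499
t 11.60 pos [0.5084 0.334  0.2217] yaw 114.0 op 1.002 ff 0.0 F [-2.   1.1  1.4] shift [0.0641 0.0258 0.0721] turn 0.4
```

```bash
python3 -m inch '[[0,0.032,0.0125,0,0],[0,0.064,0.025,0,0],[0,0.064,0.025,0,0],[0,0.064,0.025,0.035,0],[0,0.064,0.025,0.065,0]]' && python3 -m inch '[[0,0,0,0,0],[0,0,0,0,0]]' && python3 to.py .5052 .403 .06 113.6
```

```text
time: 12.02
eef_pos: [0.5087, 0.3962, 0.158]
tcp_rot: [0.55, 0.835, 0.002, 0.001]
contact_force: [-0.3, -0.1, -1.5]
opening: 1.002
finger_force: 0.0
time: 12.18
eef_pos: [0.5062, 0.3938, 0.1544]
tcp_rot: [0.55, 0.835, -0.003, -0.001]
contact_force: [0.5, -0.4, -0.3]
opening: 0.995
finger_force: 0.0
t 12.18 pos [0.5062 0.3938 0.1544] yaw 113.2 op 0.995 ff 0.0 F [ 0.5 -0.4 -0.3] shift [0.0089 0.0033 0.0944] turn -0.4
```

```bash
python3 -m inch '[[0,0.009,0.003,0,-0.4],[0,0.009,0.003,0.03,-0.4],[0,0.009,0.003,0.06,-0.4],[0,0.009,0.003,0.085,-0.4],[0,0.009,0.003,0.094,-0.4]]' && python3 -m inch '[[0.3,0,0,0,0],[0.6,0,0,0,0],[0.6,0,0,0,0],[0.6,0,0,0,0],[0.6,0,0,0,0]]' 35 && python3 to.py .5052 .403 .06 113.6
```

```text
time: 12.6
eef_pos: [0.5061, 0.4042, 0.0614]
tcp_rot: [0.547, 0.837, -0.001, -0.001]
contact_force: [-0.6, -0.6, -0.7]
opening: 0.996
finger_force: 0.0
time: 13.02
eef_pos: [0.5078, 0.4049, 0.0648]
tcp_rot: [0.547, 0.837, 0.001, 0.001]
contact_force: [-1.3, 0.7, -1.4]
opening: 0.818
finger_force: 48.0
t 13.02 pos [0.5078 0.4049 0.0648] yaw 113.7 op 0.818 ff 48.0 F [-1.3  0.7 -1.4] shift [-0.0007 -0.0031  0.0048] turn 0.1
```

```bash
python3 -m inch '[[0.6,0,0,-0.02,0],[0.6,0,0,-0.05,0],[0.6,0,0,-0.09,0],[0.6,0,0,-0.125,0],[0.6,0,0,-0.125,0]]' && python3 -m inch '[[0.6,-0.035,0,0,6.4],[0.6,-0.07,0.0,0,12.8],[0.6,-0.11,0,0,19.2],[0.6,-0.15,0,0,25.6],[0.6,-0.18,0,0,32]]' && python3 to.py .5441 .0077 .185 81.7
```

```text
time: 13.43
eef_pos: [0.5112, 0.407, 0.1994]
tcp_rot: [0.546, 0.837, 0.008, 0.004]
contact_force: [0.7, 0.5, -0.0]
opening: 0.813
finger_force: 48.2
time: 13.85
eef_pos: [0.5803, 0.237, 0.1886]
tcp_rot: [0.758, 0.652, 0.001, 0.001]
contact_force: [-0.1, 0.2, -1.5]
opening: 0.814
finger_force: 48.2
t 13.85 pos [0.5803 0.237  0.1886] yaw 81.4 op 0.814 ff 48.2 F [-0.1  0.2 -1.5] shift [-0.2322 -0.0014  0.0036] turn -0.3
```

```bash
python3 -m inch '[[0.6,-0.04,0,0,0],[0.6,-0.08,0,0,0],[0.6,-0.12,0,0,0],[0.6,-0.16,0,0,0],[0.6,-0.2,0,0,0]]' && python3 -m inch '[[0.6,-0.015,0,0,0],[0.6,-0.027,0,0,0],[0.6,-0.027,0,0,0],[0.6,-0.027,0,0,0],[0.6,-0.027,0,0,0]]' && python3 - <<'E'
from fit import *
s=ctrl.get_state();p=ctrl.read_camera("wrist");p2=ctrl.read_camera("scene");p3=ctrl.read_camera("side")
for q in(p2,p3):
    W=cloud(q);P=sel(W,(.5441,.0077),.055,.135,.185);print("carton",rect(P),len(P))
    P=sel(W,(.5352,-.0516),.05,.06,.083);print("bottle",circ(P,.031),len(P))
    P=sel(W,(.5352,-.0516),.03,.105,.128);print("cap",circ(P,.02),len(P))
W=cloud(p,wristT(s,p));P=sel(W,(.5441,.0077),.055,.14,.25);print("wr",len(P),np.median(P[:,2]));print(rect(P))
cv2.imwrite("pics/s6.png",np.hstack([cv2.resize(p["pixels"],(400,250)),cv2.resize(p3["pixels"][100:300,200:450],(400,250))])[:,:,::-1])
E
python3 to.py .5441 .0077 .185 81.7
```

```text
time: 14.27
eef_pos: [0.5502, 0.0399, 0.1886]
tcp_rot: [0.756, 0.654, 0.001, 0.001]
contact_force: [0.5, -0.6, -1.6]
opening: 0.82
finger_force: 48.2
time: 14.68
eef_pos: [0.5469, 0.016, 0.188]
tcp_rot: [0.756, 0.655, 0.0, -0.0]
contact_force: [0.3, -0.1, -0.8]
opening: 0.815
finger_force: 48.2
carton (array([556.5,  15.8]), array([44.4, 61.3]), 82.0) 275
bottle [ 0.5374 -0.0553  0.031 ] 241
cap [ 0.5361 -0.0503  0.02  ] 109
carton (array([539.2,  32.2]), array([81.9, 41.3]), 23.96) 488
bottle [ 0.5231 -0.059   0.031 ] 176
cap [ 0.5374 -0.0516  0.02  ] 45
wr 28755 0.23499544489427046
(array([545.9,  18.1]), array([ 40.7, 108.4]), 81.31)
t 14.83 pos [0.5468 0.0162 0.1878] yaw 81.9 op 0.815 ff 48.2 F [-0.6  0.8 -1. ] shift [-0.0088 -0.0014  0.0028] turn 0.2
```

View pics/s6.png

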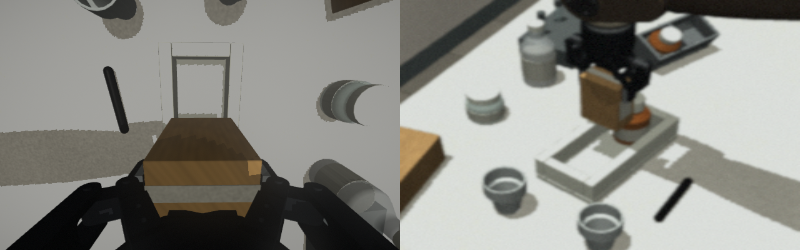

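The carton hangs upright over the box beside the bottle, its 70 mm side across the box. I'll shift it 9 mm towards the bottle and lower it.

```bash
python3 -m inch '[[0.6,-0.009,-0.0015,0,0.2],[0.6,-0.009,-0.0015,0,0.2],[0.6,-0.009,-0.0015,0.03,0.2],[0.6,-0.009,-0.0015,0.05,0.2],[0.6,-0.009,-0.0015,0.05,0.2]]' && python3 -m inch '[[0.6,0,0,0.015,0],[0.6,0,0,0.03,0],[0.6,0,0,0.043,0],[0.6,0,0,0.05,0],[0.6,0,0,0.05,0]]' && python3 to.py .5441 .0077 .08 81.7
```

```text
time: 15.25
eef_pos: [0.5405, 0.0067, 0.133]
tcp_rot: [0.757, 0.653, -0.003, -0.004]
contact_force: [-0.4, 0.1, -2.7]
opening: 0.817
finger_force: 48.1
time: 15.67
eef_pos: [0.543, 0.0063, 0.0868]
tcp_rot: [0.757, 0.653, -0.001, -0.001]
contact_force: [0.1, -0.1, -1.4]
opening: 0.815
finger_force: 48.2
t 15.67 pos [0.543  0.0063 0.0868] yaw 81.5 op 0.815 ff 48.2 F [ 0.1 -0.1 -1.4] shift [0.0015 0.0009 0.0068] turn -0.2
```

```bash
python3 -m inch '[[0.6,0,0,0.002,0],[0.6,0,0,0.004,0],[0.6,0,0,0.006,0],[0.6,0,0,0.008,0],[0.6,0,0,0.008,0]]' && python3 to.py .5441 .0077 .08 81.7
```

```text
time: 16.08
eef_pos: [0.5439, 0.0062, 0.0798]
tcp_rot: [0.757, 0.653, -0.0, 0.0]
contact_force: [0.1, -0.4, -1.3]
opening: 0.813
finger_force: 48.2
t 16.08 pos [0.5439 0.0062 0.0798] yaw 81.5 op 0.813 ff 48.2 F [ 0.1 -0.4 -1.3] shift [ 0.0015  0.     -0.0002] turn -0.2
```

```bash
python3 -m inch '[[0.6,0,0,0.001,0],[0.6,0,0,0.002,0],[0.6,0,0,0.003,0],[0.6,0,0,0.003,0]]' && python3 to.py .5441 .0077 .08 81.7
```

```text
time: 16.42
eef_pos: [0.5442, 0.0062, 0.0786]
tcp_rot: [0.757, 0.653, -0.0, -0.0]
contact_force: [-4.9, -0.4, 6.4]
opening: 0.813
finger_force: 48.7
t 16.42 pos [0.5442 0.0062 0.0786] yaw 81.6 op 0.813 ff 48.7 F [-4.9 -0.4  6.4] shift [ 0.0015 -0.0003 -0.0014] turn -0.1
```

```bash
python3 -m inch '[[0.1,0,0,0,0],[0,0,0,0,0],[0,0,0,0,0],[0,0,0,0,0]]' && python3 -m inch '[[0,0,0,-0.02,0],[0,0,0,-0.05,0],[0,0,0,-0.09,0],[0,0,0,-0.13,0],[0,0,0,-0.13,0]]' && python3 - <<'E'
from fit import *
s=ctrl.get_state();p=ctrl.read_camera("wrist");p2=ctrl.read_camera("scene");p3=ctrl.read_camera("side")
for q,T in((p2,None),(p3,None),(p,wristT(s,p))):
    W=cloud(q,T);P=sel(W,(.5441,.0077),.05,.118,.135);P=P[(P[:,:2]-[.5445,.0107])@[.145,.989]>-.03]
    print("carton",rect(P),np.percentile(P[:,2],[5,50,95]),len(P))
    for c in [(.451,.206),(.617,.2024)]:
        P=sel(W,c,.05,.084,.096)
        if len(P)>40:print("pot",circ(P,.031),len(P))
E
python3 to.py .617 .2024 .21 81.7
```

```text
time: 16.75
eef_pos: [0.5439, 0.0062, 0.0767]
tcp_rot: [0.757, 0.653, 0.0, 0.0]
contact_force: [0.1, 0.0, -0.0]
opening: 1.001
finger_force: 0.0
time: 17.17
eef_pos: [0.5488, 0.0054, 0.2167]
tcp_rot: [0.757, 0.653, 0.005, 0.007]
contact_force: [1.1, -0.7, 1.8]
opening: 0.999
finger_force: 0.0
carton (array([544.7,   7.3]), array([43.9, 77.9]), 81.8) [0.1211 0.125  0.1277] 306
pot [0.4526 0.2064 0.031 ] 116
pot [0.6183 0.2029 0.031 ] 127
carton (array([543.3,   5.2]), array([49.3, 72.3]), 82.29) [0.12   0.1257 0.1288] 420
pot [0.45   0.2057 0.031 ] 195
pot [0.6156 0.2022 0.031 ] 176
carton (array([542.1,   6. ]), array([44.3, 70.3]), 81.86) [0.1241 0.1254 0.1266] 4238
pot [0.4501 0.2042 0.031 ] 442
t 17.32 pos [0.5439 0.0062 0.207 ] yaw 81.6 op 1.002 ff 0.0 F [-1.   0.6 -0.4] shift [ 0.2048  0.0434 -0.0029] turn -0.1
```

```bash
python3 -m inch '[[0,0.04,0.0085,0,0],[0,0.08,0.017,0,0],[0,0.12,0.026,0,0],[0,0.16,0.034,0,0],[0,0.2,0.043,0,0]]' && python3 -m inch '[[0,0.005,0,0.03,0],[0,0.005,0,0.06,0],[0,0.005,0,0.075,0],[0,0.005,0,0.075,0],[0,0.005,0,0.075,0]]' && python3 to.py .6165 .2024 .052 81.7
```

```text
time: 17.73
eef_pos: [0.6148, 0.1993, 0.2036]
tcp_rot: [0.757, 0.653, -0.002, -0.001]
contact_force: [0.7, 0.3, 0.5]
opening: 1.003
finger_force: 0.0
time: 18.15
eef_pos: [0.6145, 0.2024, 0.1284]
tcp_rot: [0.757, 0.653, -0.003, -0.002]
contact_force: [0.1, 0.2, -0.6]
opening: 1.002
finger_force: 0.0
t 18.15 pos [0.6145 0.2024 0.1284] yaw 81.6 op 1.002 ff 0.0 F [ 0.1  0.2 -0.6] shift [0.0005 0.0024 0.0763] turn -0.1
```

```bash
python3 -m inch '[[0,0,0.0015,0.02,0],[0,0,0.0015,0.045,0],[0,0,0.0015,0.065,0],[0,0,0.0015,0.075,0],[0,0,0.0015,0.075,0]]' && python3 -m inch '[[0.3,0,0,0,0],[0.6,0,0,0,0],[0.6,0,0,0,0],[0.6,0,0,0,0],[0.6,0,0,0,0]]' 25 && python3 to.py .6165 .2024 .052 81.7 && python3 -m inch '[[0.6,0,0,-0.02,0],[0.6,0,0,-0.05,0],[0.6,0,0,-0.085,0],[0.6,0,0,-0.11,0],[0.6,0,0,-0.11,0]]' && python3 to.py .5533 .07 .16 81.7
```

```text
time: 18.57
eef_pos: [0.6167, 0.2019, 0.0549]
tcp_rot: [0.757, 0.653, -0.002, -0.001]
contact_force: [0.0, -0.0, 0.0]
opening: 0.998
finger_force: 0.0
time: 18.98
eef_pos: [0.6196, 0.2027, 0.0591]
tcp_rot: [0.757, 0.653, 0.002, 0.001]
contact_force: [-0.7, 0.8, 5.6]
opening: 0.776
finger_force: 28.2
t 18.98 pos [0.6196 0.2027 0.0591] yaw 81.6 op 0.776 ff 28.2 F [-0.7  0.8  5.6] shift [-0.0007 -0.003   0.0071] turn -0.1
time: 19.4
eef_pos: [0.6218, 0.2032, 0.1749]
tcp_rot: [0.757, 0.653, 0.006, 0.003]
contact_force: [0.3, 0.9, -0.0]
opening: 0.778
finger_force: 28.5
t 19.40 pos [0.6218 0.2032 0.1749] yaw 81.6 op 0.778 ff 28.5 F [ 0.3  0.9 -0. ] shift [-0.1418 -0.0484  0.0137] turn -0.1
```

```bash
python3 -m inch '[[0.6,-0.035,-0.012,0,0],[0.6,-0.07,-0.024,0,0],[0.6,-0.1,-0.036,0,0],[0.6,-0.13,-0.047,0,0],[0.6,-0.136,-0.047,0,0]]' && python3 -m inch '[[0.6,0,0,0,0],[0.6,0,0,0,0]]' && python3 - <<'E'
from fit import *
s=ctrl.get_state();p2=ctrl.read_camera("scene");p3=ctrl.read_camera("side")
for q in (p2,p3):
    W=cloud(q)
    for lo in(.11,.12,.13,.15,.17,.18,.19):
        P=sel(W,(.5533,.07),.05,lo,lo+.01)
        if len(P)>20:print(lo,circ(P)[:3],len(P))
cv2.imwrite("pics/s7.png",np.hstack([cv2.resize(p2["pixels"][100:300,250:500],(400,250)),cv2.resize(p3["pixels"][120:320,200:450],(400,250))])[:,:,::-1])
E
python3 to.py .5533 .07 .16 81.7
```

```text
time: 19.82
eef_pos: [0.5486, 0.0719, 0.1654]
tcp_rot: [0.758, 0.652, -0.002, -0.001]
contact_force: [0.0, -0.3, -0.2]
opening: 0.779
finger_force: 28.5
time: 19.98
eef_pos: [0.5516, 0.0748, 0.1666]
tcp_rot: [0.758, 0.653, 0.0, -0.0]
contact_force: [-0.0, -0.9, 0.1]
opening: 0.779
finger_force: 28.5
0.11 [0.5206 0.0697 0.0474] 36
0.12 [0.5455 0.0537 0.0308] 66
0.13 [0.5518 0.075  0.022 ] 38
0.15 [0.5523 0.0756 0.0251] 30
0.17 [0.5548 0.0749 0.0315] 78
0.18 [0.5569 0.0748 0.0315] 99
0.19 [0.5572 0.0745 0.0318] 123
0.11 [0.5588 0.0555 0.0379] 44
0.12 [0.5601 0.0551 0.0403] 41
0.13 [0.5509 0.0737 0.0227] 49
0.15 [0.5506 0.075  0.0242] 81
0.17 [0.5513 0.075  0.0311] 127
0.18 [0.5495 0.0738 0.033 ] 144
0.19 [0.5516 0.0743 0.0323] 173
t 20.08 pos [0.552  0.0756 0.1668] yaw 81.6 op 0.781 ff 28.5 F [ 0.8  0.3 -1.7] shift [-0.0054  0.0021  0.0068] turn -0.1
```

View pics/s7.png

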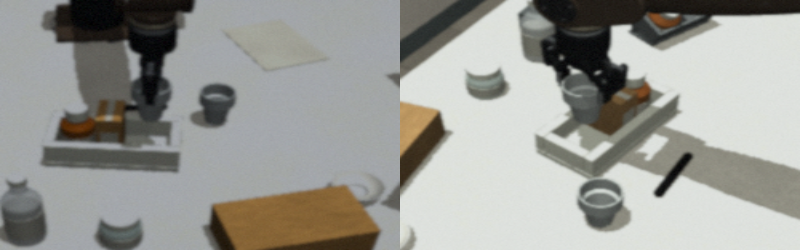

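The pot is held upright at about (0.5525, 0.0748), clear of the carton. I'll lower it into the box.

```bash
python3 -m inch '[[0.6,-0.0045,0.001,0,0],[0.6,-0.0045,0.001,0.02,0],[0.6,-0.0045,0.001,0.04,0],[0.6,-0.0045,0.001,0.06,0],[0.6,-0.0045,0.001,0.07,0]]' && python3 -m inch '[[0.6,0,0,0.005,0],[0.6,0,0,0.01,0],[0.6,0,0,0.014,0],[0.6,0,0,0.017,0],[0.6,0,0,0.017,0]]' && python3 to.py .5533 .07 .074 81.7
```

```text
time: 20.5
eef_pos: [0.5506, 0.0708, 0.0941]
tcp_rot: [0.757, 0.654, -0.001, -0.001]
contact_force: [-1.1, 0.2, -1.3]
opening: 0.776
finger_force: 28.5
time: 20.92
eef_pos: [0.5521, 0.0702, 0.08]
tcp_rot: [0.757, 0.653, 0.0, 0.0]
contact_force: [1.0, -0.4, -0.4]
opening: 0.778
finger_force: 28.5
t 20.92 pos [0.5521 0.0702 0.08  ] yaw 81.6 op 0.778 ff 28.5 F [ 1.  -0.4 -0.4] shift [-0.      0.0012  0.006 ] turn -0.1
```

```bash
python3 -m inch '[[0.6,0,0,0.0015,0],[0.6,0,0,0.003,0],[0.6,0,0,0.0045,0],[0.6,0,0,0.006,0],[0.6,0,0,0.006,0]]' && python3 to.py .5533 .07 .074 81.7
```

```text
time: 21.33
eef_pos: [0.5521, 0.0702, 0.0742]
tcp_rot: [0.757, 0.653, 0.0, 0.0]
contact_force: [-0.8, 0.3, 0.4]
opening: 0.779
finger_force: 28.6
t 21.33 pos [0.5521 0.0702 0.0742] yaw 81.5 op 0.779 ff 28.6 F [-0.8  0.3  0.4] shift [0.     0.0012 0.0002] turn -0.2
```

```bash
python3 -m inch '[[0.6,0,0,0.001,0],[0.6,0,0,0.002,0],[0.6,0,0,0.002,0]]' && python3 -m inch '[[0.1,0,0,0,0],[0,0,0,0,0],[0,0,0,0,0],[0,0,0,0,0]]' && python3 -m inch '[[0,0,0,-0.02,0],[0,0,0,-0.05,0],[0,0,0,-0.09,0],[0,0,0,-0.13,0],[0,0,0,-0.13,0]]' && python3 - <<'E'
from fit import *
s=ctrl.get_state();p2=ctrl.read_camera("scene");p3=ctrl.read_camera("side");p=ctrl.read_camera("wrist")
for q,T in((p2,None),(p3,None),(p,wristT(s,p))):
    W=cloud(q,T)
    for c,z in(((.5533,.07),.105),((.451,.2055),.09)):
        P=sel(W,c,.042,z-.006,z+.006)
        if len(P)>40: print(circ(P,.031),np.percentile(P[:,2],95),len(P))
E
python3 to.py .451 .2055 .21 81.7
```

```text
time: 21.58
eef_pos: [0.5523, 0.0703, 0.074]
tcp_rot: [0.757, 0.653, -0.0, -0.0]
contact_force: [-4.6, 0.1, 9.7]
opening: 0.779
finger_force: 29.6
time: 21.92
eef_pos: [0.5516, 0.0702, 0.0714]
tcp_rot: [0.757, 0.653, -0.0, -0.0]
contact_force: [0.4, -0.5, 0.5]
opening: 1.003
finger_force: 0.0
time: 22.33
eef_pos: [0.5568, 0.0701, 0.2116]
tcp_rot: [0.757, 0.653, 0.006, 0.006]
contact_force: [1.7, -0.4, 1.4]
opening: 0.998
finger_force: 0.0
[0.552  0.0701 0.031 ] 0.10786379908330804 132
[0.4535 0.2059 0.031 ] 0.09223800129017176 117
[0.549  0.0701 0.031 ] 0.10820346593988339 169
[0.45   0.2059 0.031 ] 0.09270354681838343 199
[0.5533 0.0711 0.031 ] 0.11077532475153185 528
[0.4555 0.2041 0.031 ] 0.09582424884678266 1639
t 22.48 pos [0.5519 0.0702 0.2019] yaw 81.6 op 0.996 ff 0.0 F [ 0.6 -0.3 -1.1] shift [ 0.119  -0.1197 -0.0081] turn -0.1
```

```bash
python3 -m inch '[[0,0.025,-0.025,0,0],[0,0.05,-0.05,0,0],[0,0.075,-0.075,0,0],[0,0.1,-0.1,0,0],[0,0.119,-0.12,0,0]]' && python3 -m inch '[[0,0,0,0.03,0],[0,0,0,0.06,0],[0,0,0,0.07,0],[0,0,0,0.07,0],[0,0,0,0.07,0]]' && python3 to.py .4515 .2055 .055 81.7
```

```text
time: 22.9
eef_pos: [0.4476, 0.2067, 0.1989]
tcp_rot: [0.757, 0.653, -0.002, -0.001]
contact_force: [0.3, 0.1, -0.0]
opening: 0.998
finger_force: 0.0
time: 23.32
eef_pos: [0.4499, 0.2051, 0.1306]
tcp_rot: [0.757, 0.653, -0.002, -0.001]
contact_force: [-0.3, -0.1, 0.9]
opening: 1.0
finger_force: 0.0
t 23.32 pos [0.4499 0.2051 0.1306] yaw 81.5 op 1.000 ff 0.0 F [-0.3 -0.1  0.9] shift [0.0007 0.0017 0.0756] turn -0.2
```

```bash
python3 -m inch '[[0,0,0.001,0.02,0],[0,0,0.001,0.045,0],[0,0,0.001,0.06,0],[0,0,0.001,0.07,0],[0,0,0.001,0.07,0]]' && python3 -m inch '[[0.3,0,0,0,0],[0.6,0,0,0,0],[0.6,0,0,0,0],[0.6,0,0,0,0],[0.6,0,0,0,0]]' 25 && python3 to.py .4515 .2055 .055 81.7 && python3 -m inch '[[0.6,0,0,-0.02,0],[0.6,0,0,-0.06,0],[0.6,0,0,-0.1,0],[0.6,0,0,-0.135,0],[0.6,0,0,-0.135,0]]' && python3 to.py .552 .07 .19 81.7
```

```text
time: 23.73
eef_pos: [0.4513, 0.2049, 0.0609]
tcp_rot: [0.758, 0.653, -0.001, -0.001]
contact_force: [-1.0, 0.4, -0.1]
opening: 0.999
finger_force: 0.0
time: 24.15
eef_pos: [0.453, 0.2058, 0.0638]
tcp_rot: [0.757, 0.653, 0.001, 0.001]
contact_force: [-0.9, 0.7, 6.0]
opening: 0.774
finger_force: 27.9
t 24.15 pos [0.453  0.2058 0.0638] yaw 81.6 op 0.774 ff 27.9 F [-0.9  0.7  6. ] shift [-0.0005 -0.0015  0.0088] turn -0.1
time: 24.57
eef_pos: [0.4564, 0.2066, 0.2062]
tcp_rot: [0.757, 0.653, 0.008, 0.004]
contact_force: [1.4, 0.4, 0.8]
opening: 0.774
finger_force: 28.6
t 24.57 pos [0.4564 0.2066 0.2062] yaw 81.6 op 0.774 ff 28.6 F [1.4 0.4 0.8] shift [-0.1212  0.1143  0.0173] turn -0.1
```

```bash
python3 -m inch '[[0.6,-0.03,0.028,0,0],[0.6,-0.06,0.057,0,0],[0.6,-0.09,0.085,0,0],[0.6,-0.115,0.108,0,0],[0.6,-0.121,0.115,0,0]]' && python3 -m inch '[[0.6,0,0,0,0],[0.6,0,0,0,0],[0.6,0,0,0,0]]' && python3 - <<'E'
from fit import *
p2=ctrl.read_camera("scene");p3=ctrl.read_camera("side")
for q in(p2,p3):
    W=cloud(q)
    for lo,r in((.096,None),(.145,None),(.16,None),(.175,None),(.2,None),(.21,None),(.22,None)):
        P=sel(W,(.552,.07),.045,lo,lo+.012)
        if lo<.12:P=P[P[:,1]>.05]
        if len(P)>20: print(lo,circ(P),len(P))
E
python3 to.py .552 .07 .19 81.7
```

```text
time: 24.98
eef_pos: [0.5498, 0.0649, 0.1968]
tcp_rot: [0.759, 0.652, 0.0, 0.001]
contact_force: [0.6, 0.0, -1.1]
opening: 0.774
finger_force: 28.6
time: 25.23
eef_pos: [0.5467, 0.0699, 0.1963]
tcp_rot: [0.757, 0.653, -0.0, -0.001]
contact_force: [-0.7, -0.6, -0.7]
opening: 0.777
finger_force: 28.6
0.096 [0.5518 0.0705 0.031 ] 101
0.145 [0.5457 0.0707 0.0213] 43
0.16 [0.5451 0.0708 0.0243] 47
0.175 [0.5475 0.0713 0.0251] 36
0.2 [0.5503 0.0704 0.0315] 116
0.21 [0.551  0.0704 0.0318] 139
0.22 [0.5543 0.0691 0.0331] 93
0.096 [0.5489 0.0701 0.0309] 129
0.145 [0.545  0.0691 0.0215] 45
0.16 [0.5462 0.0692 0.0236] 60
0.175 [0.5458 0.0707 0.0241] 97
0.2 [0.5464 0.0704 0.0311] 167
0.21 [0.547  0.0703 0.0314] 186
0.22 [0.5479 0.0697 0.0321] 137
t 25.33 pos [0.5467 0.0702 0.1966] yaw 81.7 op 0.774 ff 28.6 F [ 0.4  0.3 -0.6] shift [0.0006 0.0053 0.0065] turn -0.0
```

```bash
python3 -m inch '[[0.6,0,0.0045,0,0],[0.6,0,0.0045,0,0],[0.6,0,0.0045,0.02,0],[0.6,0,0.0045,0.035,0],[0.6,0,0.0045,0.045,0]]' && python3 -m inch '[[0.6,0,0,0.007,0],[0.6,0,0,0.014,0],[0.6,0,0,0.021,0],[0.6,0,0,0.028,0],[0.6,0,0,0.028,0]]' && python3 -m inch '[[0.6,0,0,0.002,0],[0.6,0,0,0.004,0],[0.6,0,0,0.006,0],[0.6,0,0,0.006,0]]' && python3 to.py .5515 .07 .113 81.7
```

```text
time: 25.75
eef_pos: [0.5513, 0.0687, 0.1504]
tcp_rot: [0.757, 0.653, -0.001, -0.001]
contact_force: [0.9, 1.0, -1.2]
opening: 0.775
finger_force: 28.6
time: 26.17
eef_pos: [0.5513, 0.0682, 0.1224]
tcp_rot: [0.757, 0.653, -0.001, -0.001]
contact_force: [-0.0, 0.9, -0.3]
opening: 0.775
finger_force: 28.6
time: 26.5
eef_pos: [0.5521, 0.0682, 0.1178]
tcp_rot: [0.757, 0.653, 0.0, -0.0]
contact_force: [-0.7, 0.4, -0.2]
opening: 0.773
finger_force: 28.6
t 26.50 pos [0.5521 0.0682 0.1178] yaw 81.5 op 0.773 ff 28.6 F [-0.7  0.4 -0.2] shift [ 0.0017 -0.0008  0.0048] turn -0.2
```

No contact yet. I'll continue down, shifting 1.5 mm towards centre.

```bash
python3 -m inch '[[0.6,0.0015,0,0.002,0],[0.6,0.0015,0,0.003,0],[0.6,0.0015,0,0.004,0],[0.6,0.0015,0,0.005,0],[0.6,0.0015,0,0.005,0]]' && python3 to.py .5515 .07 .113 81.7
```

```text
time: 26.92
eef_pos: [0.5532, 0.0695, 0.1138]
tcp_rot: [0.757, 0.653, 0.001, 0.001]
contact_force: [-0.4, -0.1, 3.3]
opening: 0.779
finger_force: 28.9
t 26.92 pos [0.5532 0.0695 0.1138] yaw 81.6 op 0.779 ff 28.9 F [-0.4 -0.1  3.3] shift [ 0.0002 -0.0017  0.0008] turn -0.1
```

```bash
python3 -m inch '[[0.6,0,-0.001,0.001,0],[0.6,0,-0.001,0.001,0]]' && python3 -m inch '[[0.1,0,0,0,0],[0,0,0,0,0],[0,0,0,0,0],[0,0,0,0,0]]' && python3 -m inch '[[0,0,0,-0.02,0],[0,0,0,-0.05,0],[0,0,0,-0.09,0],[0,0.06,0,-0.11,0],[0,0.08,0,-0.11,0]]' && python3 -m inch '[[0,0.03,-0.03,-0.01,0],[0,0.06,-0.06,-0.01,0],[0,0.09,-0.1,-0.01,0],[0,0.12,-0.1,-0.01,0]]' && python3 - <<'E'
from fit import *
p2=ctrl.read_camera("scene");p3=ctrl.read_camera("side")
for q in(p2,p3):
    W=cloud(q)
    for n,c,r,lo,hi,rad in(("up rim",(.552,.07),.045,.128,.15,.031),("low rim",(.552,.07),.045,.076,.1,.033),("cap",(.536,-.051),.035,.105,.14,.02),("short cap",(.59,-.303),.04,.09,.12,.02)):
        P=sel(W,c,r,lo,hi)
        if len(P)>20: print(n,circ(P,rad)[:2],np.percentile(P[:,2],[5,50,95]),len(P))
    P=sel(W,(.543,.0063),.045,.118,.14);P=P[abs((P[:,:2]-[.543,.0063])@[.145,.989])<.027];print("carton",rect(P),np.percentile(P[:,2],[5,95]))
cv2.imwrite("pics/s8.png",np.hstack([cv2.resize(p2["pixels"][130:280,220:420],(400,300)),cv2.resize(p3["pixels"][130:280,240:440],(400,300))])[:,:,::-1])
E
python3 to.py .5 .3 .2 81.7
```

```text
time: 27.08
eef_pos: [0.5529, 0.0696, 0.1136]
tcp_rot: [0.757, 0.653, 0.001, 0.002]
contact_force: [-1.0, -1.2, 5.6]
opening: 0.775
finger_force: 29.0
time: 27.42
eef_pos: [0.5507, 0.0698, 0.1111]
tcp_rot: [0.757, 0.653, -0.001, -0.001]
contact_force: [-0.1, 0.1, 1.2]
opening: 1.001
finger_force: 0.0
time: 27.83
eef_pos: [0.5652, 0.1483, 0.2262]
tcp_rot: [0.759, 0.651, 0.003, 0.002]
contact_force: [1.7, -1.0, -0.3]
opening: 0.999
finger_force: 0.0
time: 28.17
eef_pos: [0.4771, 0.2829, 0.2303]
tcp_rot: [0.757, 0.653, -0.002, -0.001]
contact_force: [1.8, 0.7, -0.3]
opening: 0.999
finger_force: 0.0
up rim [0.5516 0.0706] [0.1289 0.1358 0.1413] 207
low rim [0.5498 0.0704] [0.0778 0.0888 0.0989] 172
cap [ 0.5364 -0.0509] [0.1101 0.1282 0.132 ] 198
short cap [ 0.5903 -0.3013] [0.0907 0.0997 0.1079] 148
carton (array([545.1,   7.2]), array([43.8, 75.5]), 82.22) [0.1204 0.1281]
up rim [0.5487 0.0705] [0.1285 0.1362 0.1435] 135
low rim [0.5506 0.0716] [0.0795 0.0922 0.0993] 150
carton (array([516.1,  16.7]), array([50.1, 27.2]), 46.58) [0.1192 0.1284]
t 28.27 pos [0.4794 0.2862 0.2313] yaw 81.9 op 1.000 ff 0.0 F [-0.3 -0.5 -0.4] shift [0.0165 0.0185 0.0313] turn 0.2
```

View pics/s8.png

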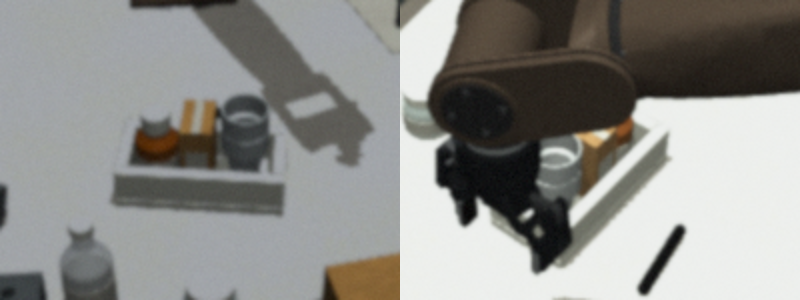

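Everything stands in the box. The bottle's cap top is at about 0.130 m and the carton top at 0.125 m. The pots are nested, with the upper rim at about 0.14 m and centred on the lower rim. The short bottle has not moved, and the gripper is clear.

```bash
python3 -c "
from plant import ctrl
print(ctrl.sign_off())"
```

```text
the job is handed in; nothing more can be done
None
```

I packed the foam box and handed the job in after about 28 s of robot time. The tall bottle, the carton and the nested pots all stand upright in it, and I left everything else on the bench.

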